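# Level the circuit board in its rework frame and lock it

## Robot

A 6-joint arm with a two-finger parallel gripper is mounted at the origin on the work surface. World frame = base frame: x ahead of the robot, y to its left, z up, the work surface at z = 0. Lengths are in m, angles in rad, forces in N, time in s.
With the tool pointing down it reaches from about 0.425 to 0.925 m from the base axis. Payload 12.5 kg.
Tool frame: the origin (TCP) lies between the finger pads; the fingertips stand 25 mm ahead of it and the grasp point (between the pads) lies 6 mm ahead of it; z points along the fingers, y is the line along which they close (so a half turn about z gives the same grasp; the last joint's range is limited). The gripper opens to 85 mm and grips with 20 to 120 N. Pads are 22 mm wide; open, the fingers measure 114 mm over their backs; the gripper's body (76 mm by 85 mm) begins 54 mm behind the grasp point. The pads swing forward as they close: fully open they stand 13 mm farther back than shut.
Start: joints at [-1.254, 0.491, 1.559, -0, 1.092, -0.106], TCP at [0.256, -0.57, 0.256] pointing down, gripper open.
Joint ranges: [-3.1, 3.1], [-0.84, 2.19], [0.05, 2.79], [-1.13, 4.28], [0.06, 2.93], [-2.69, 2.69]. Speed limits (rad/s): [2.22, 2.22, 2.79, 3.14, 3.14, 3.14].

## Interface

Orientations are given as a unit quaternion [w, x, y, z].
In Python, from cell import bot gives the robot as it stands. The module is installed in compiled form; this text tells all that it offers.
- The arm moves only by the tool carry_out, never from a script. Its argument "increments" is a list of rows, each a list of 3 entries, a list of its own where there are three numbers: the shift along the world's x, y, z each as a share of 0.4 m, from -1 to 1, then the turn, a rotation vector about the world's x, y, z each as a share of 90 degrees, from -1 to 1, then the opening, from -1 (shut) to 1 (fully open), so that 0 is half open. In form: [[[dx, dy, dz], [rx, ry, rz], grip], ...]. A call has exactly 8 rows; each row shifts and turns the commanded pose from where the row before left it; what a row does not reach is not made up. A row lasts 1/12 s, in which the tool goes at most 41.7 mm and 7.16 degrees, less where a joint would pass 70% of its speed; a pose out of reach is approached as far as the arm can. A call with a number of a shift or a turn outside -1 to 1 is refused whole. A call with a gripper value outside its range is refused whole. The fingers move at their own pace and stop on an object; "newtons" is the grip in N (left out, the last holds). Time passes only in rows, so rows that do not move let the fingers close, or fill a call up. It gives the time, the measured TCP pose, the force, the opening and the grip force at its end, in the units of the state.
- bot.get_state(): the state, without advancing time (a new reading comes with each control period).
- bot.grab_frame(name): name is "scene" or "top" or "wrist"; returns the picture (384x512x3 uint8, red, green, blue); there is no depth.
- bot.camera_info(name): a dict with "K" (3x3 intrinsics, pixels), "cam_to_world" (4x4, takes a point from camera to world coordinates); the wrist camera has in their place "T_tool_cam" (4x4, takes a point from camera to tool coordinates, whose origin is the TCP and whose axes are the flange's). Camera axes: x right, y up, looking along -z (the intrinsics and any distortion apply to the point x, -y, -z); pixel columns grow to the right and rows downward; lengths in m; the calibration is good to about 2 mm. A picture is of the moment at which its call begins: read the wrist's pose just before it. camera_info takes no time and is no camera call.
- bot.hand_in(): hands the job in; it is judged then, once.
Trained networks look in the newest picture that a camera, given by its name, has taken for a name from the list of things; names that differ only in an ending like _2 or _b are one class to them, and where a whole thing is asked for, a point or a joint stands for the part that bears it (a point fixed in the world has none). Each returns a list of dicts, best first, with "score" (0 to 1); they miss things now and then, are a little off and sometimes report something else, mostly with a low value. They report only what shows in the picture. A call takes as long as a camera call.
- bot.trace(camera, name): "pixels" (384x512 bool, what is visible of it) and "extent" ([left, top, width, height] in pixels, round what is visible of it).
- bot.pinpoint(camera, name): "position" ([row, column] in pixels: a listed point, or the origin of a listed thing).
The state is a dict: "time": time; "joint_positions": joint angles; "joint_velocities": joint speeds; "joint_efforts": joint torques, N m; "tool_pos": TCP position; "tool_rot": TCP orientation; "force": force on the tool from outside, world axes, zero at the start; "moment": the same for the moment, N m; "finger_gap": opening from 0.0 (shut) to 1.0 (fully open); "finger_force": force on a finger pad.
Only numpy, scipy, OpenCV 4.12 (cv2) and the standard library are available. Lean on these libraries where they do the work, as an engineer would, in place of code of your own. Each camera call takes 0.05 s, during which the arm holds its last target. There are 200 camera calls.

## Task

Two rework frames stand on the lab bench, one holding a circuit board, the other a plain dark display panel. Turn the tipped circuit board level in its frame, then lock it there by turning the bar knob on top of that frame's post clockwise (seen from above) to its stop, so that its bar lies roughly in line with the frame's long axis. Do not touch the frame with the display.

Things in the scene. Friction and masses are not known exactly. Their poses are not given: they have to be found in the camera images.
- board_frame: Frame with the green circuit board, fixed. Grey base 130 x 260 x 10 mm, a post (44 x 36 mm, top at 110 mm) at each end, the board between. Black bar knob on the +y post only, its axis at (0, 108) mm in this frame. Origin: centre of the base's underside, on the bench; y along the long axis to the knob post, x across, away from the robot (within 20 degrees), z up.
- circuit_board (a joint): Board tilt, rad, about the long axis 85 mm above bench; 0 level, positive: robot-side (-x) edge raised; starts 0.45-0.85, range +-1, no stop at level. Board 110 x 150 mm, top face 4 mm over the axis. Parts (to 18 mm over the axis) on the far half; robot-side strip 8-55 mm off axis is flat, may be pressed. Friction 0.3 N m (8 N at 40 mm) holds it.
- lock_knob (a joint): Turn of the board frame's knob, rad, growing clockwise from above. Starts at 0 to 0.2, loose; at 0 the bar lies across the frame (along its x); 1.4 is the stop, locked, bar nearly along the long axis. Friction 0.06 N m. Bar 44 x 13 mm, white line on top, 118 to 154 mm above the bench, on a disc 40 mm wide, 110 to 118 mm above the bench.
- display_frame: Bystander, not to be touched: a like frame, fixed, same sizes, origin and axes as board_frame, but holding a smooth dark display panel without parts, at some tilt, its knob already turned to lock. Either frame may be on the left.

How it is judged:
On the way, in this order (a step that is already met when the one before it is completed fails the run):
1. the circuit board is level while the knob is still loose (value of joint circuit_board between -0.21 and 0.21 rad and value of joint lock_knob below 0.6 rad), for 0.2 s.
2. the knob is turned to its stop with the board level (value of joint circuit_board between -0.21 and 0.21 rad and value of joint lock_knob above 1.15 rad), for 0.2 s.
At the end, for the whole second after the job is handed in: The circuit board is level within 12 degrees (0.21 rad) and at rest, and its frame's lock knob is turned clockwise to 1.15 rad or more (the stop is at 1.4) (all of step 2 and velocity of joint circuit_board between -0.05 and 0.05 rad/s); the robot touches nothing.
It fails at once if the robot pushes on the frame with the display (more than 2 N) (contact force between any of the arm, the fingers and display_frame above 2 N).
It also fails if it takes over 48 s, if anything falls off the work surface, if the arm or the gripper's body presses on something with over 40 N, if the wrist force passes 120 N, or if a joint passes its speed limit or range.

## Working session

There is one attempt and no reset: what is moved stays moved. The work goes in short steps, Python scripts to look and compute and a tool call to move; the robot and the scene stay as the last step left them, time stands still between calls to the robot, and variables do not carry over. Pictures are saved under pics/ and viewed, at most 10 in all, crops included, and the job is handed in when it is done.

Besides the shell and the picture viewer there is one more tool, called after "Request:" by a JSON object that holds its "name" and its "arguments". carry_out: Moves the arm, as the interface text tells. Its arguments: {"type":"object","properties":{"increments":{"type":"array","items":{"type":"array"}},"newtons":{"type":"number"}},"required":["increments"]}

```bash
mkdir -p pics
python3 - <<'E'
from cell import bot
import cv2,numpy as np
ims=[]
for c in("scene","top"):
    im=bot.grab_frame(c)[:,:,::-1].copy();
    ci=bot.camera_info(c);print(c,ci["K"],np.round(ci["cam_to_world"],4).tolist(),[k for k in ci])
    for n in("board_frame","circuit_board","lock_knob","display_frame"):
        p=bot.pinpoint(c,n)[:3];t=bot.trace(c,n)[:3]
        print(n,[(np.round(d["position"],1).tolist(),round(d["score"],2)) for d in p],[(d["extent"],round(d["score"],2)) for d in t])
    cv2.imwrite(f"pics/{c}.png",im);ims.append(im)
s=bot.get_state();print(s["time"],s["tool_pos"],s["tool_rot"],s["finger_gap"])
E
```

```text
scene [[385.70453849   0.         256.19286429]
 [  0.         385.70453849 192.83732151]
 [  0.           0.           1.        ]] [[0.246, -0.8125, 0.5286, 0.9618], [0.9693, 0.2066, -0.1335, -0.0486], [-0.0007, 0.5452, 0.8383, 0.7841], [0.0, 0.0, 0.0, 1.0]] ['K', 'cam_to_world']
board_frame [([253.8, 145.5], 0.65)] [([65.8, 204.5, 139.9, 85.3], 0.59)]Traceback (most recent call last):
  File "<stdin>", line 8, in <module>
ValueError: it knows: board_frame, display_frame
```

```bash
mkdir -p pics
python3 - <<'E'
from cell import bot
import cv2,numpy as np
for c in("scene","top"):
    im=bot.grab_frame(c)[:,:,::-1].copy();cv2.imwrite(f"pics/{c}.png",cv2.resize(im,(800,600),interpolation=cv2.INTER_CUBIC))
    cv2.imwrite(f"pics/{c}_raw.png",im)
    ci=bot.camera_info(c);print(c,ci["K"].tolist(),np.round(ci["cam_to_world"],4).tolist())
    for n in("board_frame","display_frame"):
        p=bot.pinpoint(c,n)[:3];t=bot.trace(c,n)[:3]
        print(n,[(np.round(d["position"],1).tolist(),round(d["score"],2)) for d in p],[(d["extent"],round(d["score"],2)) for d in t])
ci=bot.camera_info("wrist");print(ci)
s=bot.get_state();print(s["time"],s["tool_pos"],s["tool_rot"],s["finger_gap"])
E
```

```text
scene [[385.70453848745177, 0.0, 256.1928642870069], [0.0, 385.70453848745177, 192.83732150609248], [0.0, 0.0, 1.0]] [[0.246, -0.8125, 0.5286, 0.9618], [0.9693, 0.2066, -0.1335, -0.0486], [-0.0007, 0.5452, 0.8383, 0.7841], [0.0, 0.0, 0.0, 1.0]]
board_frame [([252.4, 146.3], 0.55)] [([64.2, 202.8, 140.3, 89.3], 0.78)]
display_frame [([216.8, 330.4], 0.69)] [([268.8, 157.7, 126.4, 107.0], 0.66)]
top [[391.9294340697157, 0.0, 258.1206943373113], [0.0, 391.9294340697157, 194.0541341811969], [0.0, 0.0, 1.0]] [[-0.0144, 0.9862, -0.1652, 0.4359], [-0.9999, -0.0141, 0.0027, 0.0382], [0.0003, 0.1653, 0.9863, 0.8651], [0.0, 0.0, 0.0, 1.0]]
board_frame [([200.8, 364.7], 0.85)] [([303.9, 167.1, 142.1, 71.0], 0.62)]
display_frame [([193.8, 175.3], 0.73)] [([89.0, 153.6, 148.6, 80.5], 0.89)]
{'K': array([[297.54401026,   0.        , 251.69011203],
       [  0.        , 297.54401026, 190.42268666],
       [  0.        ,   0.        ,   1.        ]]), 'T_tool_cam': array([[ 2.17151843e-04,  9.54532653e-01,  2.98106301e-01,
         7.49816864e-02],
       [ 9.99999765e-01, -1.36543499e-05, -6.84716384e-04,
        -8.61389323e-04],
       [-6.49513699e-04,  2.98106380e-01, -9.54532432e-01,
        -1.17658861e-01],
       [ 0.00000000e+00,  0.00000000e+00,  0.00000000e+00,
         1.00000000e+00]])}
0.65 [ 0.2564645  -0.569958    0.25633279] [ 3.98694868e-05  9.77736981e-01  2.09834207e-01 -7.64281568e-06] 1.002230268933021
```

View pics/scene.png

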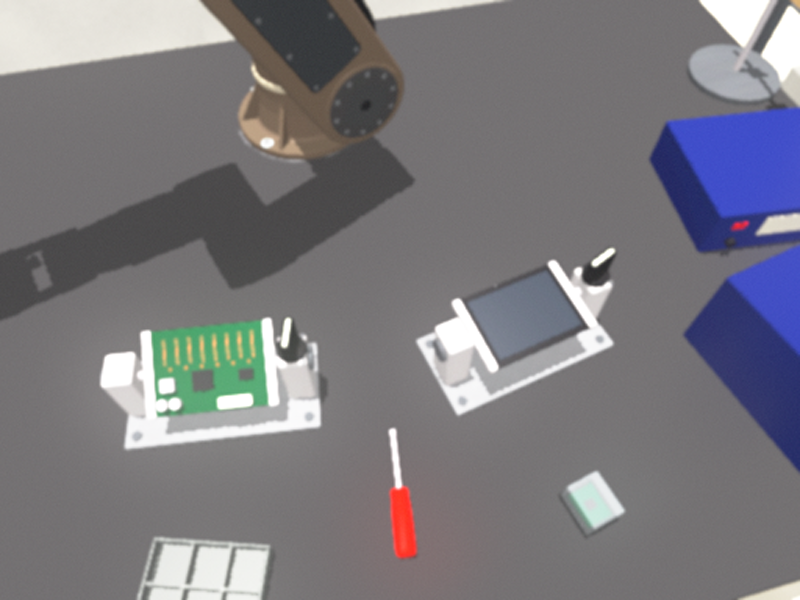

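View pics/top.png

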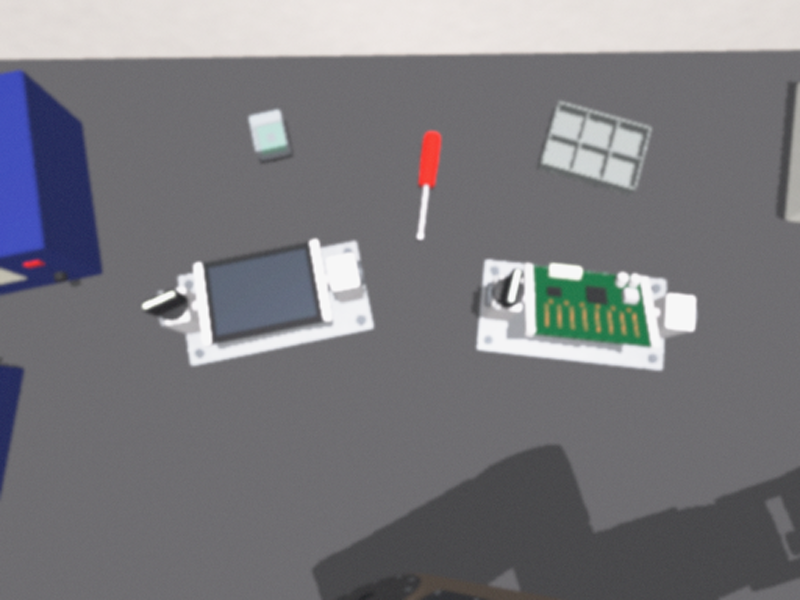

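The scene picture shows the circuit-board frame on the left (around 220,390), with its knob at 288,340. The display frame is on the right. The top picture shows the board frame on the right (around 571,315), with its knob bar at 514,287. I'll fit the pose to corners picked from both views.

```bash
cat > h.py <<'E'
from cell import bot
import cv2,numpy as np
from scipy.optimize import least_squares
from scipy.spatial.transform import Rotation as R
def proj(c,P,T=None):
    ci=bot.camera_info(c); T=ci["cam_to_world"] if T is None else T
    q=(np.atleast_2d(P)-T[:3,3])@T[:3,:3]; q=q*[1,-1,-1]
    u=q@ci["K"].T; return u[:,:2]/u[:,2:]
def pts(p):
    x,y,w,t,k,hl=p[:6]
    L=[[sx*.065,sy*.13,.01] for sx,sy in((1,1),(1,-1),(-1,-1),(-1,1))]
    c,s=np.cos(t),np.sin(t)   # positive: -x edge raised
    for sx,sy in((1,1),(1,-1),(-1,-1),(-1,1)):
        a,b=sx*.055,.004; L.append([c*a+s*b,sy*hl,.085-s*a+c*b])
    zk=p[6] if len(p)>6 else .154
    for e in(1,-1): L.append([e*.022*np.cos(k),.108-e*.022*np.sin(k),zk])
    L=np.array(L); L[:,:2]=L[:,:2]@np.array([[np.cos(w),np.sin(w)],[-np.sin(w),np.cos(w)]])+[x,y]
    return L
E
cat > f.py <<'E'
from h import *
s=.64
top=np.array([[485,260],[666,280],[663,370],[477,350],[536,265],[640,275],[652,346],[530,336],[518,270],[510,304]])*s
sc=np.array([[321,427],[125,447],[0,0],[317,345],[268,405],[152,414],[154,330],[264,322],[285,350],[290,320]])*s
m=np.ones(10,bool);m[2]=False
def f(p):
    P=pts(p); return np.r_[(proj("top",P)-top).ravel(),(proj("scene",P)-sc)[m].ravel(),(p[6]-.154)*0]
r=least_squares(f,[.56,-.2,0,.6,.1,.07,.15],loss="soft_l1")
print(np.round(r.x,4));P=pts(r.x)
print(np.round(np.hstack([proj("top",P)-top,proj("scene",P)-sc,P]),3))
np.save("p.npy",r.x)
O=[]
for c in("top","scene"):
    im=cv2.resize(cv2.imread(f"pics/{c}_raw.png"),None,fx=3,fy=3,interpolation=cv2.INTER_CUBIC);q=(proj(c,P)*3+1).astype(int)
    for a in(q[:4],q[4:8],q[8:]): cv2.polylines(im,[a.reshape(-1,1,2)],True,(0,0,255),1)
    m0=q.mean(0).astype(int);O.append(im[m0[1]-200:m0[1]+200,max(0,m0[0]-300):][:, :600])
o=np.vstack(O);cv2.imwrite("pics/ov.png",cv2.resize(o,None,fx=.75,fy=.75) if o.shape[0]>600 else o)
E
python3 f.py
```

```text
[ 0.5597 -0.201  -0.1331  0.3678  0.1496  0.0722  0.1488]
[[-6.26000e-01 -4.99000e-01 -1.07600e+00 -6.53000e-01  6.41000e-01
  -8.10000e-02  1.00000e-02]
 [-2.18000e-01  1.93000e-01 -1.55100e+00  3.44000e-01  6.07000e-01
  -3.38000e-01  1.00000e-02]
 [-1.18200e+00  8.37000e-01  8.62160e+01  2.30744e+02  4.78000e-01
  -3.21000e-01  1.00000e-02]
 [-1.26900e+00 -5.32000e-01 -9.17000e-01 -1.73800e+00  5.13000e-01
  -6.30000e-02  1.00000e-02]
 [-2.52400e+00 -1.48900e+00  1.31000e-01 -2.10000e-01  6.22000e-01
  -1.36000e-01  6.90000e-02]
 [ 2.69000e-01  1.55000e-01  4.39000e-01  1.92700e+00  6.02000e-01
  -2.80000e-01  6.90000e-02]
 [-2.50900e+00  2.00500e+00 -2.13900e+00  7.02000e-01  5.01000e-01
  -2.66000e-01  1.09000e-01]
 [ 1.10700e+00 -4.03000e-01 -6.92000e-01 -1.22700e+00  5.20000e-01
  -1.23000e-01  1.09000e-01]
 [-8.67000e-01 -4.85000e-01 -1.02800e+00  5.53000e-01  5.95000e-01
  -1.00000e-01  1.49000e-01]
 [-1.34400e+00  1.27000e-01 -1.03400e+00 -3.96000e-01  5.53000e-01
  -8.80000e-02  1.49000e-01]]
```

View pics/ov.png

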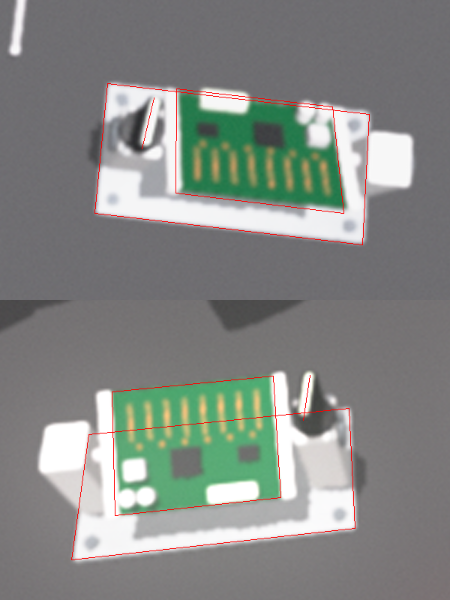

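The fit agrees with both pictures: frame at (0.560, -0.201), yaw -0.133, tilt about 0.4 to 0.45 and knob about 0.15. The knob top measures 149 mm, against 154 mm in the text. Next I move above the robot-side strip, with the tool's x axis going to 164° so that joint 6 has room for the clockwise turn.

Request:
{"name": "carry_out", "arguments": {"increments": [[[0.033,0.0467,-0.007],[0,0,0.0778],-1],[[0.033,0.0467,-0.007],[0,0,0.0778],-1],[[0.033,0.0467,-0.007],[0,0,0.0778],-1],[[0.033,0.0467,-0.007],[0,0,0.0778],-1],[[0.033,0.0467,-0.007],[0,0,0.0778],-1],[[0.033,0.0467,-0.007],[0,0,0.0778],-1],[[0.033,0.0467,-0.007],[0,0,0.0778],-1],[[0.033,0.0467,-0.007],[0,0,0.0778],-1]], "newtons": 30}}

```text
time: 1.32
tool_pos: [0.3626, -0.4196, 0.2339]
tool_rot: [0.0, 0.763, 0.647, 0.0]
force: [0.8, -0.8, 1.1]
finger_gap: -0.001
finger_force: 0.0
```

Request:
{"name": "carry_out", "arguments": {"increments": [[[0.033,0.0467,-0.007],[0,0,0.0778],-1],[[0.033,0.0467,-0.007],[0,0,0.0778],-1],[[0.033,0.0467,-0.007],[0,0,0.0778],-1],[[0.033,0.0467,-0.007],[0,0,0.0778],-1],[[0.033,0.0467,-0.007],[0,0,0.0778],-1],[[0.033,0.0467,-0.007],[0,0,0.0778],-1],[[0.033,0.0467,-0.007],[0,0,0.0778],-1],[[0.033,0.0467,-0.007],[0,0,0.0778],-1]]}}

```text
time: 1.98
tool_pos: [0.4683, -0.2701, 0.2115]
tool_rot: [0.0, 0.37, 0.929, 0.0]
force: [0.3, -0.4, 0.2]
finger_gap: -0.001
finger_force: 0.0
```

Request:
{"name": "carry_out", "arguments": {"increments": [[[0.033,0.0467,-0.007],[0,0,0.0778],-1],[[0.033,0.0467,-0.007],[0,0,0.0778],-1],[[0.033,0.0467,-0.007],[0,0,0.0778],-1],[[0.033,0.0467,-0.007],[0,0,0.0778],-1],[[0,0,0],[0,0,0],-1],[[0,0,0],[0,0,0],-1],[[0,0,0],[0,0,0],-1],[[0,0,0],[0,0,0],-1]]}}

```text
time: 2.65
tool_pos: [0.5201, -0.1971, 0.2005]
tool_rot: [0.0, 0.138, 0.99, -0.0]
force: [0.5, -0.1, 0.6]
finger_gap: 0.005
finger_force: 0.0
```

Request:
{"name": "carry_out", "arguments": {"increments": [[[0,0,-0.05],[0,0,0],-1],[[0,0,-0.05],[0,0,0],-1],[[0,0,-0.04],[0,0,0],-1],[[0,0,0],[0,0,0],-1],[[0,0,-0.01],[0,0,0],-1],[[0,0,-0.01],[0,0,0],-1],[[0,0,-0.01],[0,0,0],-1],[[0,0,0],[0,0,0],-1]]}}

```text
time: 3.32
tool_pos: [0.5206, -0.1969, 0.1331]
tool_rot: [0.001, 0.137, 0.991, -0.0]
force: [-0.7, 0.0, 2.0]
finger_gap: -0.002
finger_force: 0.8
```

Request:
{"name": "carry_out", "arguments": {"increments": [[[0,0,-0.008],[0,0,0],-1],[[0,0,-0.008],[0,0,0],-1],[[0,0,-0.008],[0,0,0],-1],[[0,0,-0.008],[0,0,0],-1],[[0,0,-0.008],[0,0,0],-1],[[0,0,-0.005],[0,0,0],-1],[[0,0,0],[0,0,0],-1],[[0,0,0],[0,0,0],-1]]}}

```text
time: 3.98
tool_pos: [0.5206, -0.1967, 0.1151]
tool_rot: [0.001, 0.137, 0.991, -0.0]
force: [-0.5, 0.3, 1.8]
finger_gap: -0.0
finger_force: 1.0
```

Run:
```python
from cell import bot
import cv2,numpy as np
print(bot.get_state()["force"],bot.get_state()["moment"])
a=bot.grab_frame("scene")[:,:,::-1];b=bot.grab_frame("wrist")[:,:,::-1]
a=cv2.resize(a[160:310,30:230],None,fx=3.9,fy=3.9)[:, :780];b=b
a=cv2.resize(a,(400,300));b=cv2.resize(b,(400,300));cv2.imwrite("pics/p1.png",np.hstack([a,b]))
```

```text
[-0.49568186  0.34305095  1.7910104 ] [0.02155878 0.2552782  0.03885728]
```

View pics/p1.png

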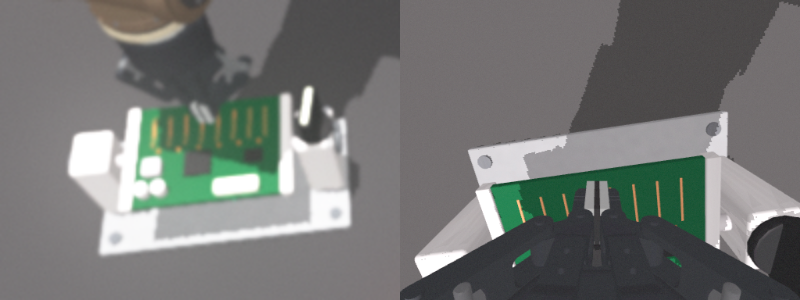

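The picture shows the fingertips on the robot-side strip and the board much flatter than before. I'll fit the tilt from its corners.

```bash
cat > t.py <<'E'
from h import *
p=np.load("p.npy")
s=bot.get_state();T=np.eye(4);q=s["tool_rot"];T[:3,:3]=R.from_quat(np.r_[q[1:],q[0]]).as_matrix();T[:3,3]=s["tool_pos"]
W=T@bot.camera_info("wrist")["T_tool_cam"]
sc=np.array([[171.5,259],[96,265],[101,213],[170,207.5]]);wr=np.array([[115,237],[392,200]])
for t in np.arange(-.2,.61,.1):
    p[3]=t;P=pts(p)[4:8];print(round(t,1),np.round((proj("scene",P)-sc)[:,1],1),np.round((proj("wrist",P[2:],W)-wr),1).tolist(), np.round((proj("wrist",P[2:],W)-wr[::-1]),1).tolist())
E
python3 t.py
```

```text
-0.2 [-6.3 -4.2  4.3  2.9] [[9.0, -6.5], [-11.9, -3.3]] [[-268.0, 30.5], [265.1, -40.3]]
-0.1 [-4.6 -2.5  2.8  1.4] [[4.7, -2.9], [-7.6, -0.8]] [[-272.3, 34.1], [269.4, -37.8]]
0.0 [-3.1 -1.   1.5  0.1] [[0.4, 1.8], [-3.0, 2.9]] [[-276.6, 38.8], [274.0, -34.1]]
0.1 [-1.9  0.1  0.5 -1. ] [[-3.9, 7.8], [1.8, 7.9]] [[-280.9, 44.8], [278.8, -29.1]]
0.2 [-0.9  1.  -0.3 -1.8] [[-8.1, 15.0], [6.9, 14.3]] [[-285.1, 52.0], [283.9, -22.7]]
0.3 [-0.3  1.6 -0.9 -2.4] [[-12.1, 23.6], [12.2, 22.0]] [[-289.1, 60.6], [289.2, -15.0]]
0.4 [ 0.1  2.  -1.2 -2.7] [[-15.8, 33.4], [17.6, 31.0]] [[-292.8, 70.4], [294.6, -6.0]]
0.5 [ 0.2  2.  -1.2 -2.8] [[-19.1, 44.3], [23.0, 41.4]] [[-296.1, 81.3], [300.0, 4.4]]
0.6 [-0.   1.7 -0.9 -2.6] [[-22.0, 56.4], [28.4, 53.0]] [[-299.0, 93.4], [305.4, 16.0]]
```

The wrist view fits a tilt of about 0.0, so the board is level. I lift off, open the gripper and go above the knob.

Request:
{"name": "carry_out", "arguments": {"increments": [[[0,0,0.06],[0,0,0],-1],[[0,0,0.09],[0,0,0],-1],[[0,0,0.08],[0,0,0],0.2],[[0.033,0.064,0],[0,0,0],0.2],[[0.033,0.064,0],[0,0,0],0.2],[[0.033,0.064,0],[0,0,0],0.2],[[0.034,0.064,0],[0,0,0],0.2],[[0,0,0],[0,0,0],0.2]]}}

```text
time: 4.75
tool_pos: [0.5754, -0.0905, 0.2067]
tool_rot: [0.001, 0.136, 0.991, 0.0]
force: [1.0, 0.3, -0.3]
finger_gap: 0.602
finger_force: 0.0
```

Run:
```python
from h import *
p=np.load("p.npy")
s=bot.get_state();T=np.eye(4);q=s["tool_rot"];T[:3,:3]=R.from_quat(np.r_[q[1:],q[0]]).as_matrix();T[:3,3]=s["tool_pos"]
W=T@bot.camera_info("wrist")["T_tool_cam"];np.save("W.npy",W);print(s["tool_pos"],q,s["finger_gap"])
b=bot.grab_frame("wrist")[:,:,::-1].copy()
p[3]=0;p[6]=.154;P=pts(p);q=proj("wrist",P,W);print(np.round(q,1))
b=cv2.resize(b,(800,600),interpolation=cv2.INTER_CUBIC);q=(q*1.5625).astype(int)
for a in(q[4:8],q[8:]): cv2.polylines(b,[a.reshape(-1,1,2)],True,(0,0,255),1)
cv2.imwrite("pics/w1.png",b)
```

```text
[ 0.57539946 -0.09049254  0.20666481] [7.90411184e-04 1.35641737e-01 9.90757575e-01 3.49617209e-04] 0.6024635742237924
[[275.4 223.8]
 [ 57.  251.8]
 [ 16.  142.7]
 [260.7 107.3]
 [216.4 257.8]
 [ 60.3 277.2]
 [ 15.3 159.4]
 [192.  134.2]
 [245.8 258.2]
 [246.1 193.3]]
```

View pics/w1.png

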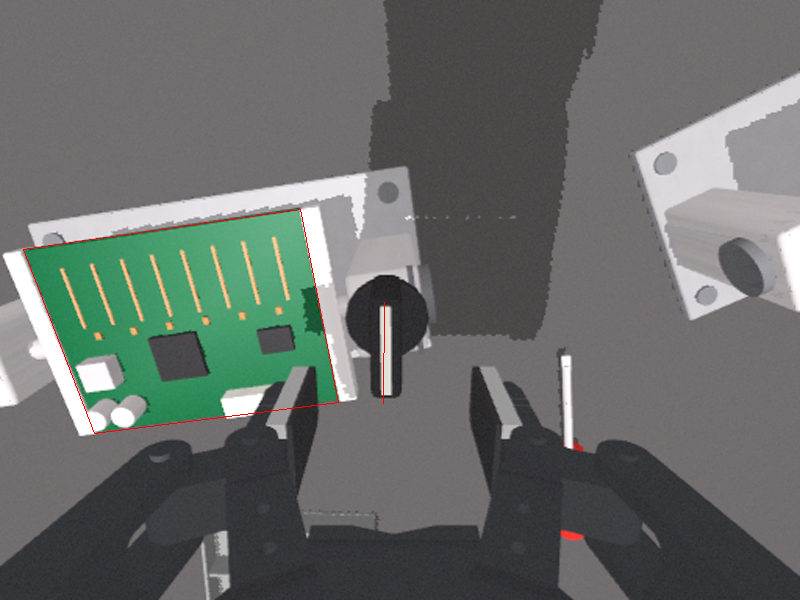

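The overlay on the wrist picture fits well. The board is level, the bar's white line runs from (387,305) to (386,395), and it is aligned with the tool's x axis and about 3 mm off the tool centre in y. I descend and grip.

Request:
{"name": "carry_out", "arguments": {"increments": [[[-0.0035,-0.0075,-0.03],[0,0,0],0.2],[[0,0,-0.04],[0,0,0],0.2],[[0,0,-0.04],[0,0,0],0.2],[[0,0,-0.032],[0,0,0],0.2],[[0,0,0],[0,0,0],0.2],[[0,0,0],[0,0,0],-1],[[0,0,0],[0,0,0],-1],[[0,0,0],[0,0,0],-1]], "newtons": 25}}

```text
time: 5.47
tool_pos: [0.573, -0.0962, 0.1508]
tool_rot: [0.001, 0.138, 0.99, 0.001]
force: [10.0, 47.1, 10.9]
finger_gap: 0.186
finger_force: 24.1
```

Request:
{"name": "carry_out", "arguments": {"increments": [[[0,0,0],[0,0,0],-1],[[0,0,0],[0,0,0],-1],[[0,0,0],[0,0,0],-1],[[0,0,0],[0,0,0],-1],[[0,0,0],[0,0,0],-1],[[0,0,0],[0,0,-0.03],-1],[[0,0,0],[0,0,-0.03],-1],[[0,0,0],[0,0,-0.03],-1]]}}

```text
time: 6.13
tool_pos: [0.5735, -0.0941, 0.1509]
tool_rot: [0.001, 0.208, 0.978, 0.002]
force: [7.5, 23.9, 3.5]
finger_gap: 0.146
finger_force: 26.2
```

Gripped, with a +y side force left because the commanded pose sits about 3 mm short. I shift to relieve it and keep turning clockwise.

Request:
{"name": "carry_out", "arguments": {"increments": [[[0.004,0.0075,0],[0,0,0],-1],[[0,0,0],[0,0,0],-1],[[0,0,0],[0,0,-0.05],-1],[[0,0,0],[0,0,-0.05],-1],[[0,0,0],[0,0,-0.05],-1],[[0,0,0],[0,0,-0.05],-1],[[0,0,0],[0,0,-0.05],-1],[[0,0,0],[0,0,0],-1]]}}

```text
time: 6.8
tool_pos: [0.5738, -0.0934, 0.1508]
tool_rot: [0.0, 0.396, 0.918, 0.0]
force: [-2.0, 5.5, 4.2]
finger_gap: 0.148
finger_force: 26.8
```

Request:
{"name": "carry_out", "arguments": {"increments": [[[0,0,0],[0,0,-0.058],-1],[[0,0,0],[0,0,-0.058],-1],[[0,0,0],[0,0,-0.058],-1],[[0,0,0],[0,0,-0.058],-1],[[0,0,0],[0,0,-0.058],-1],[[0,0,0],[0,0,-0.058],-1],[[0,0,0],[0,0,-0.058],-1],[[0,0,0],[0,0,0],-1]]}}

```text
time: 7.47
tool_pos: [0.574, -0.0933, 0.1509]
tool_rot: [0.0, 0.664, 0.748, 0.001]
force: [-1.4, 6.9, 5.3]
finger_gap: 0.144
finger_force: 26.8
```

```bash
python3 -c "
from cell import bot
s=bot.get_state();print(s['force'],s['moment'],s['joint_positions'])"
```

```text
[-1.42930797  6.94174698  5.31778004] [ 1.05124703  0.32595817 -0.08737632] [-2.75151309e-01  5.55045667e-01  1.77561548e+00  1.28669205e-03
  8.09932219e-01 -3.94799465e-01]
```

Request:
{"name": "carry_out", "arguments": {"increments": [[[0,0,0],[0,0,-0.02],-1],[[0,0,0],[0,0,-0.015],-1],[[0,0,0],[0,0,0],-1],[[0,0,0],[0,0,0],-1],[[0,0,0],[0,0,0],0.2],[[0,0,0],[0,0,0],0.2],[[0,0,0],[0,0,0],0.2],[[0,0,0],[0,0,0],0.2]]}}

```text
time: 8.13
tool_pos: [0.574, -0.0942, 0.1498]
tool_rot: [0.0, 0.682, 0.731, 0.0]
force: [-0.1, 0.1, -0.6]
finger_gap: 0.602
finger_force: 0.0
```

Request:
{"name": "carry_out", "arguments": {"increments": [[[0,0,0.03],[0,0,0],0.2],[[0,0,0.06],[0,0,0],0.2],[[0,0,0.08],[0,0,0],0.2],[[0,0,0.08],[0,0,0],0.2],[[-0.05,0,0.06],[0,0,0],0.2],[[-0.05,0,0],[0,0,0],0.2],[[0,0,0],[0,0,0],0.2],[[0,0,0],[0,0,0],0.2]]}}

```text
time: 8.8
tool_pos: [0.5336, -0.0941, 0.274]
tool_rot: [0.0, 0.682, 0.731, 0.0]
force: [0.8, 0.2, -0.5]
finger_gap: 0.603
finger_force: 0.0
```

Run:
```python
from h import *
p=np.load("p.npy");p[6]=.154;p[3]=0;p[4]=1.38;P=pts(p)
print(bot.get_state()["force"])
O=[]
s=bot.get_state();T=np.eye(4);q=s["tool_rot"];T[:3,:3]=R.from_quat(np.r_[q[1:],q[0]]).as_matrix();T[:3,3]=s["tool_pos"]
W=T@bot.camera_info("wrist")["T_tool_cam"]
for c,M in(("scene",None),("wrist",W)):
    im=bot.grab_frame(c)[:,:,::-1].copy();im=cv2.resize(im,None,fx=3,fy=3,interpolation=cv2.INTER_CUBIC)
    q=(proj(c,P,M)*3).astype(int)
    for a in(q[4:8],q[8:]): cv2.polylines(im,[a.reshape(-1,1,2)],True,(0,0,255),1)
    O.append(cv2.resize(im[450:950,60:727],(400,300)) if c=="scene" else cv2.resize(im,(400,300)))
cv2.imwrite("pics/end.png",np.hstack(O))
```

```text
[ 0.76058125  0.24215773 -0.46757161]
```

View pics/end.png

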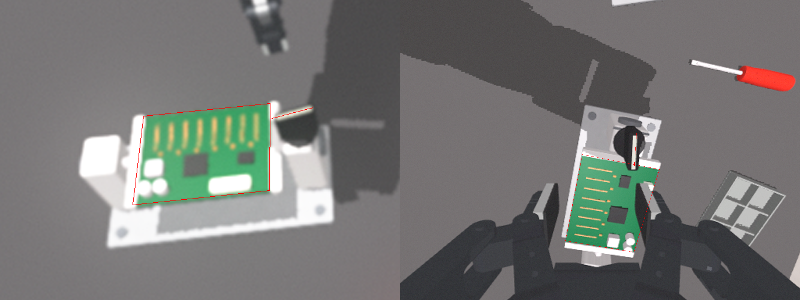

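The end picture shows the board on the level overlay. The knob bar lies along the long axis at (293,112), matching about 1.38 rad, and the arm is clear of everything.

```bash
python3 -c "
from cell import bot
print(bot.hand_in())"
```

```text
the job is handed in; nothing more can be done
None
```

I turned the circuit board level and the lock knob clockwise to about 1.38 rad (limit 1.15, stop 1.4), with the display frame untouched; both were checked in the final pictures, and the job was handed in at about 9 s, though `hand_in` returned no verdict.

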